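# Fit the retaining clip over a feed roller's axle with circlip pliers

## Task

Take the circlip pliers, with the clip already hooked on their tips, out of their stand and squeeze the handles to spread the clip. Slide the spread clip over the end of the bare roller axle (the one with an empty groove) and down to the groove, right against or just above the roller's hub face, without leaning hard on it. Finish there still holding the pliers upright and squeezed, the clip held well open and clear around the axle; leave the roller that already has its clip and the other things on the table alone.

Things in the scene. Friction and masses are not known exactly. Their poses are not given: they have to be found in the camera images.
- pliers_grip (a point): grasp centre of the circlip pliers: between the two handles, 120 mm above the clip's underside. z up along the pliers, y from right to left handle (they close along y), x towards the clip. Flat black handles, 18 mm wide along x: here 53 mm over their outer faces at rest (63 at the top, 27 mm higher); squeezed to their stop, parallel, 30 mm. About 8 N squeezes them fully; 25 N is fine
- clip_center (a point): centre of the clip, halfway through its 4 mm thickness; 23.4 mm along +x and 118 mm below pliers_grip, same axes. A dark steel open ring across the pliers, hooked on their tips (cannot come off), 54 mm over all when spread. Squeezing the handles spreads it: 43 mm inside fully spread, about 32 mm wide inside at rest. Spread, nothing of the pliers reaches below it
- clip_left (a joint): opening of the clip, rad: 0 at rest (too narrow for the axle), 0.25 fully spread (handles at their stop); follows the handles, springs back when they are let go
- axle_face (a point): centre of the hub face (62 mm disc, 56 mm above the table) of the BARE roller; z up along the axle. The steel axle stub, 36 mm diameter, stands 31 mm above this face, its last 4 mm tapered. The empty groove (31 mm diameter) spans the first 7 mm above the face: a clip lying on the face or up to 3 mm over it is level with the groove
- done_face (a point): the same point of the other roller, alike, whose clip already sits in its groove (a dark ring with two ears around the axle); leave it alone
- pliers: the pliers with handles and clip, about 0.18 kg; origin at the height of the clip's underside, straight below pivot and grasp centre; z up along the pliers. Pivot 62 mm up. Handles reach from 85 to 146 mm up. They stand upright in the stand: a tab behind the pivot (-x) sits 20 mm deep in a slot with 1.5 mm play. They come out straight up: lift 30 mm before moving sideways
- roller: the bare roller, fixed, on end: 96 mm diameter, brown tyre; origin at the centre of its underside on the table
- roller_done: the roller with its clip fitted, fixed, 96 mm diameter, brown tyre; origin at the centre of its underside on the table
- stand: the pliers' stand, fixed, grey, 112 x 70 mm, its slotted column 105 mm high, a wood block 30 mm high under the clip; origin on the table below the pliers' pivot
- offcut: pine offcut, 50 x 100 x 32 mm, origin at the centre of its underside; leave it
- tin: closed tin, 66 mm diameter, 70 mm high, origin under its centre; leave it
- spare_bearing: spare bearing ring lying flat, 52 mm diameter, 15 mm high, origin under its centre; leave it
- spanner: spanner lying on the table; leave it

How it is judged (in metres and radians):
On the way, in this order (a step that is already met when the one before it is completed fails the run):
1. the pliers are held by the fingers and out of their stand (contact force between the fingers and pliers above 1 N and distance of clip_center from where it was at the start of the episode above 0.05 m), for 0.05 s.
2. the spread clip is over the end of the bare axle (horizontal distance between clip_center and axle_face below 0.008 m and z of clip_center in the frame of axle_face above 0.027 m and value of joint clip_left above 0.15 rad), for 0.05 s.
At the end, for the whole second after the job is handed in: Clip centred on the bare axle within 5 mm, underside at most 3.5 mm above the hub face, spread more than 0.17 rad; pliers still, within 7 degrees of upright, gripped with more than 2 N, pressing on the roller with less than 15 N (horizontal distance between clip_center and axle_face below 0.005 m and z of clip_center in the frame of axle_face between 0 and 0.0055 m and value of joint clip_left above 0.17 rad and angle between pliers's own z axis and vertical below 0.12 rad and contact force between the fingers and pliers above 2 N and contact force between pliers and roller below 15 N and linear speed of pliers below 0.02 m/s); the arm keeps its last pose, push and grip.
It fails at once if the pine offcut is moved by more than 30 mm (distance of offcut from where it was at the start of the episode above 0.03 m).
It fails at once if the tin is moved by more than 30 mm (distance of tin from where it was at the start of the episode above 0.03 m).
It fails at once if the spare bearing is moved by more than 30 mm (distance of spare_bearing from where it was at the start of the episode above 0.03 m).
It fails at once if the spanner is moved by more than 30 mm (distance of spanner from where it was at the start of the episode above 0.03 m).
It fails at once if the finished roller is pushed (contact force between anything else and roller_done above 5 N).
It also fails if it takes over 48 s, if anything falls off the work surface, if the arm or the gripper's body presses on something with over 40 N, if the wrist force passes 120 N, or if a joint passes its speed limit or range.

## Robot

A 6-joint arm with a two-finger parallel gripper is mounted at the origin on the work surface. World frame = base frame: x ahead of the robot, y to its left, z up, the work surface at z = 0. Lengths are in m, angles in degrees, forces in N, time in s.
With the tool pointing down it reaches from about 0.4 to 0.925 m from the base axis. Payload 12.5 kg.
Tool frame: the origin (TCP) lies midway between the tips of the shut fingers; the grasp point (between the pads) lies 19 mm behind it; z points along the fingers, y is the direction in which the jaws open and shut (so a half turn about z gives the same grasp; the last joint's range is limited). The gripper opens to 95 mm and grips with 3 to 60 N. Pads are 20 mm wide; open, the fingers measure 119 mm over their backs; the gripper's body (75 mm by 180 mm) begins 59 mm behind the grasp point.
Start: joints at [68.549, 28.126, 89.318, -0, 62.55, -6.05], TCP at [0.166, 0.603, 0.215] pointing down, gripper open.
Joint ranges: [-177.58, 177.58], [-47.91, 125.51], [2.72, 160], [-65.01, 245.01], [3.68, 167.84], [-153.87, 153.87]. Speed limits (degrees/s): [127.2, 127.2, 159.86, 180, 180, 180].

## Interface

Orientations are given as a 3x3 rotation matrix whose columns are the frame's x, y, z axes.
In Python, from rig import monitor, cams, workorder, spotter gives the robot as it stands. The module is installed in compiled form; this text tells all that it offers.
- The arm moves only by the tool arm_command, never from a script. Its arguments are lists of equal length, an entry for each row: "xyz": the shift along the world's x, y, z in m, a list of three; "rotation": the turn, a rotation vector about the world's x, y, z in rad, a list of three. A call has 1 to 10 rows; each row is the pose to reach, as a shift and turn from the pose measured when the call began; what a row does not reach only later rows make up. A row lasts 1/10 s, in which the tool goes at most 50 mm and 8.59 degrees, less where a joint would pass 70% of its speed; a pose out of reach is approached as far as the arm can. A call with a gripper value outside its range is refused whole. "gripper" is the opening, from 0 (shut) to 1 (fully open), set as the call begins (left out, the last holds). The fingers move at their own pace and stop on an object; "grip_force" is the grip in N (left out, the last holds). Time passes only in rows, so rows that repeat a pose let the fingers close. It gives the time, the measured TCP pose, the force and the opening at its end, in the units of the state.
- monitor.observe(): the state, without advancing time (a new reading comes with each control period).
- cams.snapshot(name): name is "side" or "top"; returns a dict with "img" (400x640x3 uint8, blue, green, red), "depth" (400x640 float32, m along the optical axis (not along the pixel's ray), 0 where there is no reading), "fov_y" (degrees; the focal length in pixels is half the picture's height over the tangent of half this angle, whatever the lens; pixels are square), "cx", "cy" (the principal point, pixels), "eye" and "orientation" of the camera in the world. Camera axes: x right, y up, looking along -z (the intrinsics and any distortion apply to the point x, -y, -z); pixel columns grow to the right and rows downward; lengths in m; the calibration is good to about 2 mm. A picture is of the moment at which its call begins.
- workorder.job_done(): hands the job in, once; it reports no verdict.
Trained networks look in the newest picture that a camera, given by its name, has taken for a name from the list of things; names that differ only in an ending like _2 or _b are one class to them, and where a whole thing is asked for, a point or a joint stands for the part that bears it (a point fixed in the world has none). Each returns a list of dicts, best first, with "confidence" (0 to 1); they miss things now and then, are a little off and sometimes report something else, mostly with a low value. They report only what shows in the picture. A call takes as long as a camera call.
- spotter.spot_in(camera, query): "bbox" ([left, top, right, bottom] in pixels, round what is visible of it).
- spotter.cut_out(camera, query): "region" (400x640 bool, what is visible of it) and "bbox" ([left, top, right, bottom] in pixels, round what is visible of it).
- spotter.spot_point(camera, query): "at" ([row, column] in pixels: a listed point, or the origin of a listed thing).
The state is a dict: "time_s": time; "joint_positions": joint angles; "joint_velocities": joint speeds; "joint_torque": joint torques, N m; "tool_pos": TCP position; "orientation": TCP orientation; "contact_force": force on the tool from outside, world axes, zero at the start; "torque": the same for the moment, N m; "grip_width": opening from 0.0 (shut) to 1.0 (fully open).
Only numpy, scipy, OpenCV 4.12 (cv2) and the standard library are available. Lean on these libraries where they do the work, as an engineer would, in place of code of your own. Each camera call takes 0.05 s, during which the arm holds its last target.

## Working session

There is one attempt and no reset: what is moved stays moved. The work goes in short steps, Python scripts to look and compute and a tool call to move; the robot and the scene stay as the last step left them, time stands still between calls to the robot, and variables do not carry over. Pictures are saved under pics/ and viewed, and the job is handed in when it is done.

Besides the shell and the picture viewer there is one more tool, called in YAML: its name, and indented under it one key for each argument. arm_command: Moves the arm, as the interface text tells. Its arguments: {"type":"object","properties":{"xyz":{"type":"array","items":{"type":"array","items":{"type":"number"}}},"rotation":{"type":"array","items":{"type":"array","items":{"type":"number"}}},"gripper":{"type":"number"},"grip_force":{"type":"number"}},"required":["xyz","rotation"]}

```bash
mkdir -p pics; cat > h.py <<'E'
import numpy as np, cv2
from rig import monitor, cams, workorder, spotter
def snap(n,f=None):
    s=cams.snapshot(n)
    if f: cv2.imwrite('pics/'+f,s['img'])
    return s
def w(s,row,col,d=None):
    f=200/np.tan(np.radians(s['fov_y']/2))
    if d is None: d=s['depth'][int(round(row)),int(round(col))]
    p=np.array([(col-s['cx'])/f*d,-(row-s['cy'])/f*d,-d])
    return np.array(s['eye'])+np.array(s['orientation'])@p
E
python3 - <<'E'
from h import *
np.set_printoptions(precision=4,suppress=True)
for c in ['top','side']:
    s=snap(c,c+'0.png'); print(c,{k:v for k,v in s.items() if k not in('img','depth')})
    np.savez('/tmp/'+c,**s)
    for q in ['pliers_grip','clip_center','axle_face','done_face','stand','pliers','roller','tin','offcut','spanner']:
        for r in spotter.spot_point(c,q)[:2]:
            a=r['at']; print(c,q,np.round(a,1),round(r['confidence'],2),w(s,np.clip(a[0],0,399),np.clip(a[1],0,639)))
print(monitor.observe())
E
```

```text
top {'fov_y': 51.144895843599905, 'cx': 311.931321950958, 'cy': 199.71029661861937, 'eye': array([0.4235, 0.0719, 1.3325]), 'orientation': array([[-0.0233,  0.9922, -0.1227],
       [-0.9997, -0.0227,  0.0065],
       [ 0.0037,  0.1228,  0.9924]])}
top pliers_grip [187.2 434.3] 0.66 [ 0.602  -0.2959  0.1212]
top pliers_grip [244.  200.9] 0.59 [0.4549 0.4179 0.0009]
top clip_center [185.5 420. ] 0.5 [ 0.6221 -0.2791  0.0287]
top axle_face [216.8 261.7] 0.81 [0.5294 0.2149 0.0874]
top done_face [205.2 311.6] 0.83 [0.5604 0.0651 0.091 ]
top stand [208.1 311.7] 0.73 [0.5521 0.065  0.0872]
top stand [194.  417.5] 0.64 [ 0.5975 -0.2743  0.011 ]
top pliers [191.5 420. ] 0.63 [ 0.605  -0.2821  0.0134]
top pliers [186.7 417.2] 0.22 [ 0.6175 -0.2684  0.0349]
top roller [144.7 410. ] 0.73 [ 0.7626 -0.2622 -0.0026]
top roller [220.5 267.1] 0.67 [0.518  0.1989 0.0872]
top tin [150.  344.3] 0.79 [ 0.7313 -0.0398  0.0727]
top tin [205.  311.5] 0.41 [0.561  0.0654 0.0911]
top offcut [268.7 285.4] 0.85 [0.3726 0.1499 0.0311]
top spanner [246.5 200.8] 0.82 [ 0.4471  0.4193 -0.0038]
top spanner [217.8 
[... 1010 characters left out ...]
0.3675 0.1012 0.0325]
side spanner [249.6 303.5] 0.68 [0.5556 0.018  0.0343]
side spanner [177.8 255.5] 0.66 [0.4449 0.4232 0.0081]
{'time_s': 1.1, 'joint_positions': array([68.5484, 28.1278, 89.3175, -0.0002, 62.5486, -6.0531]), 'joint_velocities': array([ 0.034 , -0.0318, -0.0445, -0.0318,  0.0387,  0.0615]), 'joint_torque': array([  0.0001, -61.2502, -25.8435,   0.0693,   0.0448,   0.0001]), 'tool_pos': array([0.166 , 0.6026, 0.2147]), 'orientation': array([[-0.9641,  0.2655,  0.    ],
       [ 0.2655,  0.9641,  0.0001],
       [-0.    ,  0.0001, -1.    ]]), 'contact_force': array([-0.3056, -0.0837,  0.2076]), 'torque': array([ 0.058 ,  0.0274, -0.0492]), 'grip_width': 0.9995581751958965}
```

View images.

View pics/top0.png

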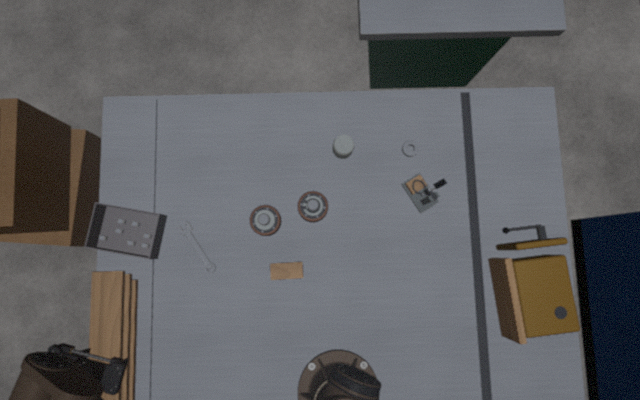

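View pics/side0.png

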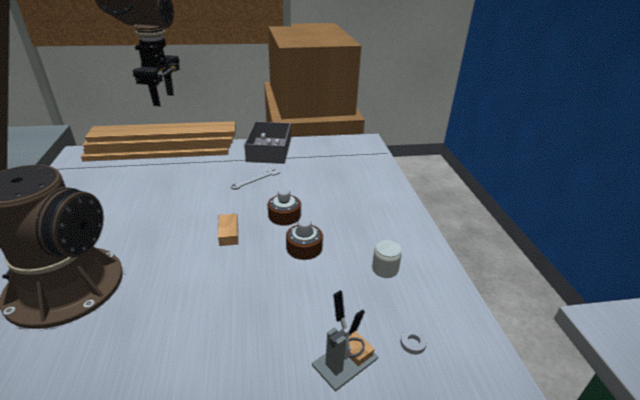

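```bash
python3 - <<'E'
import numpy as np,cv2
a=np.load('/tmp/top.npz')['img'][150:240,240:470];b=np.load('/tmp/side.npz')['img'][270:390,270:420]
cv2.imwrite('pics/c1.png',cv2.resize(a,None,fx=3.4,fy=3.4,interpolation=2));cv2.imwrite('pics/c2.png',cv2.resize(b,None,fx=4.8,fy=4.8,interpolation=2))
E
```

```text
(no output)
```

View pics/c1.png

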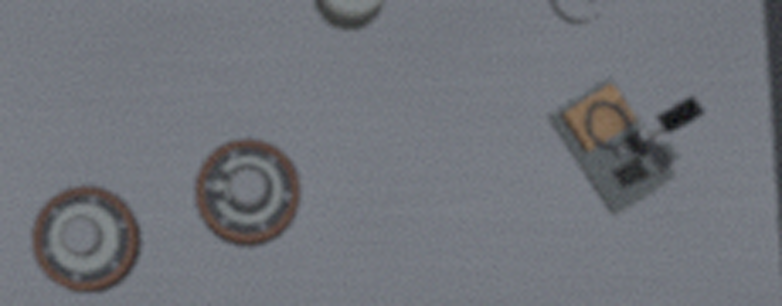

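View pics/c2.png

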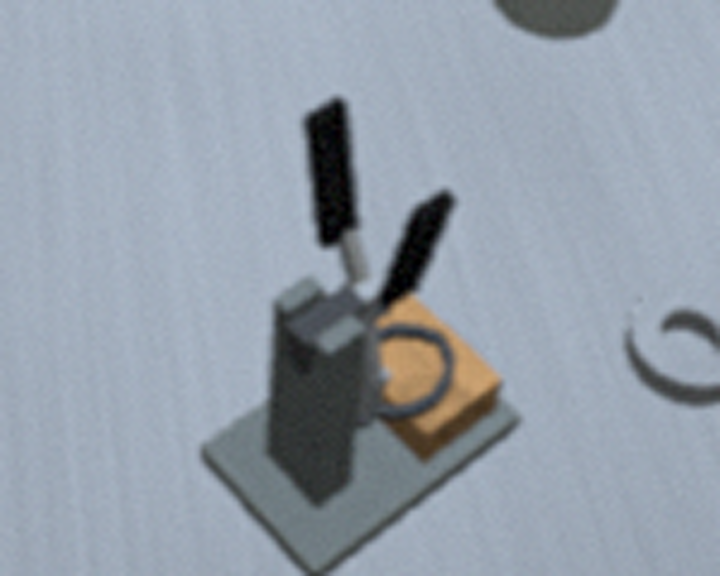

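```bash
cat > /tmp/a.py <<'E'
from h import *
np.set_printoptions(precision=4,suppress=True)
for c,box in [('top',(165,225,390,455)),('side',(280,395,300,390))]:
    ss=[snap(c) for _ in range(4)]
    s=ss[0]; D=np.median([x['depth'] for x in ss],0)
    im=np.mean([x['img'] for x in ss],0); s['depth']=D; s['img']=im
    np.savez('/tmp/m'+c,**s)
    f=200/np.tan(np.radians(s['fov_y']/2))
    R,C=np.mgrid[box[0]:box[1],box[2]:box[3]]
    d=D[R,C]; P=np.stack([(C-s['cx'])/f*d,-(R-s['cy'])/f*d,-d],-1)@np.array(s['orientation']).T+s['eye']
    z=P[...,2]; col=im[R,C]
    print(c,'table z',np.median(z[(z<0.004)]), 'depth std',np.std([x['depth'][200,400] for x in ss]))
    black=col.max(-1)<45
    m=(z>0.085)
    q=P[m]
    print('n',m.sum(),'black',(m&black).sum())
    qb=P[m&black]
    for p,cc in zip(P[m],col[m]): print(p,cc.round())
E
python3 /tmp/a.py
```

```text
top table z 0.0019458747683298583 depth std 0.001781197
n 219 black 58
[ 0.6199 -0.3032  0.1736] [110. 104. 100.]
[ 0.6198 -0.306   0.1738] [97. 93. 88.]
[ 0.6175 -0.301   0.1713] [89. 82. 80.]
[ 0.6168 -0.3026  0.1751] [70. 67. 64.]
[ 0.6166 -0.305   0.1762] [60. 58. 57.]
[ 0.6168 -0.299   0.1592] [92. 88. 85.]
[ 0.6158 -0.3001  0.1647] [70. 66. 63.]
[ 0.6151 -0.3017  0.1686] [48. 45. 44.]
[ 0.6142 -0.3028  0.1738] [42. 39. 38.]
[ 0.6138 -0.305   0.1759] [34. 31. 30.]
[ 0.6139 -0.3081  0.175 ] [56. 54. 51.]
[ 0.6162 -0.2973  0.1458] [110. 102.  98.]
[ 0.6146 -0.2971  0.1555] [77. 71. 69.]
[ 0.6141 -0.2992  0.158 ] [53. 50. 50.]
[ 0.6132 -0.3004  0.1633] [39. 36. 34.]
[ 0.6127 -0.3023  0.166 ] [29. 28. 28.]
[ 0.612  -0.3039  0.17  ] [26. 26. 22.]
[ 0.6109 -0.3047  0.1763] [31. 31. 27.]
[ 0.6111 -0.308   0.1747] [37. 34. 34.]
[ 0.611  -0.3107  0.175 ] [71. 65. 64.]
[ 0.6138 -0.295   0.1431] [92. 87. 84.]
[ 0.6129 -0.2963  0.1484] [70. 66. 66.]
[ 0.6123 -0.2982  0.1514] [47. 43. 42.]
[ 0.6114 -0.2994  0.1568] [36. 33. 30.]
[ 0.611  -0.3016  0.1588] [28. 26. 25.]
[ 0.6102 -0.303   0.163
[... 28230 characters left out ...]
.0851] [46. 44. 41.]
[ 0.573  -0.3073  0.0857] [53. 53. 49.]
[ 0.5742 -0.3098  0.0887] [55. 55. 50.]
[ 0.5756 -0.3111  0.0902] [52. 53. 49.]
[ 0.5767 -0.3138  0.0937] [54. 56. 52.]
[ 0.5789 -0.3122  0.0912] [54. 53. 51.]
[ 0.5808 -0.3118  0.0903] [54. 56. 52.]
[ 0.583  -0.3103  0.088 ] [54. 56. 51.]
[ 0.5852 -0.3088  0.0856] [56. 56. 50.]
[ 0.5743 -0.3097  0.0858] [56. 56. 52.]
[ 0.5754 -0.3126  0.0896] [54. 54. 50.]
[ 0.5771 -0.313   0.0897] [54. 54. 50.]
[ 0.5789 -0.3129  0.0894] [54. 56. 51.]
[ 0.5811 -0.3112  0.0867] [55. 55. 52.]
[ 0.5831 -0.3105  0.0853] [56. 55. 51.]
[ 0.5756 -0.3123  0.0863] [54. 52. 50.]
[ 0.5768 -0.3146  0.0893] [54. 54. 52.]
[ 0.5789 -0.3132  0.087 ] [56. 56. 51.]
```

```bash
cat >> h.py <<'E'
def load(c):
    s=dict(np.load('/tmp/m'+c+'.npz')); return s
def cloud(s,box):
    f=200/np.tan(np.radians(s['fov_y']/2))
    R,C=np.mgrid[box[0]:box[1],box[2]:box[3]]
    d=s['depth'][R,C]; P=np.stack([(C-s['cx'])/f*d,-(R-s['cy'])/f*d,-d],-1)@np.array(s['orientation']).T+s['eye']
    return P,s['img'][R,C]
E
python3 - <<'E'
from h import *
np.set_printoptions(precision=4,suppress=True)
for c,box in [('top',(165,225,390,455)),('side',(280,395,300,390))]:
    s=load(c);P,col=cloud(s,box)
    z=P[...,2]
    cen=[]
    for nm,m in [('R',(z>0.1)&(col.max(-1)<75)&(P[...,0]+0.75*P[...,1]<9)&(P[...,1]<-0.294)&(P[...,0]>.594)),('L',(z>0.115)&(col.max(-1)<75)&(P[...,1]>-0.28))]:
        q=P[m]
        for lo,hi in[(.115,.13),(.13,.145),(.145,.16),(.16,.17),(.17,.19)]:
            k=q[(q[:,2]>lo)&(q[:,2]<=hi)]
            if len(k)>4:
                r=cv2.minAreaRect((k[:,:2]*1000).astype(np.float32)); print(c,nm,lo,len(k),k.mean(0),r)
    # table-plane, block
    wood=(col[...,2]>col[...,0]+25)&(z>.015)&(z<.045)
    print('block z',np.median(P[wood][:,2]),wood.sum(),cv2.minAreaRect((P[wood][:,:2]*1000).astype(np.float32)))
    st=(z<.02)&(z>.004)&(P[...,0]<.66)&(P[...,1]<-.2)&(P[...,1]>-.37)
    print('plate',st.sum(),np.median(P[st][:,2]),cv2.minAreaRect((P[st][:,:2]*1000).astype(np.float32)))
    colm=(z>.098)&(z<.112)&(P[...,0]<.6)&(P[...,1]<-.279)
    k=P[colm]; print('column',len(k),k.mean(0),cv2.minAreaRect((k[:,:2]*1000).astype(np.float32)))
E
```

```text
top R 0.115 5 [ 0.6032 -0.2976  0.1248] ((603.5016479492188, -297.1318359375), (10.520369529724121, 0.6951892971992493), 32.92457580566406)
top R 0.13 17 [ 0.6062 -0.2985  0.1376] ((606.258056640625, -298.4285888671875), (14.268202781677246, 4.34820556640625), 30.69902229309082)
top R 0.145 15 [ 0.6079 -0.3012  0.1532] ((607.8822021484375, -301.7006530761719), (14.308955192565918, 3.3648464679718018), 33.8819694519043)
top R 0.16 12 [ 0.609  -0.3038  0.1651] ((609.1223754882812, -303.5781555175781), (15.08899974822998, 2.3166701793670654), 28.347639083862305)
top R 0.17 15 [ 0.6106 -0.3067  0.1744] ((610.9517211914062, -307.0408935546875), (14.739410400390625, 5.940006256103516), 35.550418853759766)
top L 0.17 16 [ 0.5834 -0.2589  0.174 ] ((583.4954833984375, -258.98297119140625), (16.209749221801758, 5.4697723388671875), 30.086040496826172)
block z 0.0322257426942526 170 ((626.7426147460938, -265.60418701171875), (40.31252670288086, 53.266048431396484), 28.91590118408203)
plate 561 0.010426954657653864 ((580.8118286132812, -285.4199523925781), (170.64634704589844, 158.48800659179688
[... 1276 characters left out ...]
003353118896484)
side L 0.16 38 [ 0.5815 -0.2654  0.1651] ((581.7579956054688, -265.7132263183594), (13.81466007232666, 5.120063304901123), 12.829236030578613)
side L 0.17 23 [ 0.5814 -0.2626  0.1718] ((581.451171875, -262.2961730957031), (13.841468811035156, 4.287097930908203), 26.03666877746582)
block z 0.029044816053553635 424 ((626.6712646484375, -267.6069641113281), (42.32196044921875, 52.9488639831543), 31.30101203918457)
plate 989 0.009221590098181243 ((599.3197631835938, -283.029296875), (107.76497650146484, 70.30850219726562), 30.738447189331055)
column 251 [ 0.5797 -0.2957  0.1022] ((583.920166015625, -292.4322204589844), (38.60529327392578, 31.711267471313477), 30.303512573242188)
```

arm_command:
  xyz:
    - [0.025,-0.036,0.005]
    - [0.051,-0.073,0.01]
    - [0.076,-0.109,0.015]
    - [0.102,-0.145,0.02]
    - [0.127,-0.181,0.025]
    - [0.152,-0.218,0.03]
    - [0.178,-0.254,0.035]
    - [0.203,-0.29,0.04]
    - [0.229,-0.327,0.045]
    - [0.254,-0.363,0.045]
  rotation:
    - [0,0,-0.14]
    - [0,0,-0.28]
    - [0,0,-0.42]
    - [0,0,-0.56]
    - [0,0,-0.7]
    - [0,0,-0.84]
    - [0,0,-0.98]
    - [0,0,-1.12]
    - [0,0,-1.26]
    - [0,0,-1.4]
  gripper: 1

```text
time_s: 2.5
tool_pos: [0.421, 0.238, 0.2605]
orientation: [[0.104, 0.995, 0.002], [0.995, -0.104, 0.001], [0.001, 0.001, -1.0]]
contact_force: [0.9, 0.8, -0.1]
grip_width: 1.001
```

arm_command:
  xyz:
    - [0.014,-0.043,0.0]
    - [0.028,-0.086,0.0]
    - [0.042,-0.129,0.0]
    - [0.056,-0.172,0.0]
    - [0.07,-0.215,0.0]
    - [0.084,-0.258,0.0]
    - [0.098,-0.301,0.0]
    - [0.112,-0.344,0.0]
    - [0.126,-0.387,0.0]
    - [0.14,-0.43,0.0]
  rotation:
    - [0,0,-0.095]
    - [0,0,-0.19]
    - [0,0,-0.285]
    - [0,0,-0.38]
    - [0,0,-0.475]
    - [0,0,-0.57]
    - [0,0,-0.665]
    - [0,0,-0.76]
    - [0,0,-0.855]
    - [0,0,-0.942]

```text
time_s: 3.5
tool_pos: [0.5613, -0.194, 0.2606]
orientation: [[0.867, 0.498, 0.002], [0.498, -0.867, -0.001], [0.001, 0.002, -1.0]]
contact_force: [0.0, 0.7, -0.0]
grip_width: 0.999
```

arm_command:
  xyz:
    - [0.017,-0.045,0.0]
    - [0.034,-0.09,0.0]
    - [0.034,-0.09,0.0]
    - [0.034,-0.09,0.0]
  rotation:
    - [0,0,0]
    - [0,0,0]
    - [0,0,0]
    - [0,0,0]

```text
time_s: 3.9
tool_pos: [0.595, -0.2846, 0.2598]
orientation: [[0.868, 0.496, 0.001], [0.496, -0.868, -0.0], [0.0, 0.001, -1.0]]
contact_force: [-0.7, 0.7, 0.6]
grip_width: 1.001
```

```bash
python3 - <<'E'
from h import *
np.set_printoptions(precision=4,suppress=True)
o=monitor.observe();print(o['tool_pos'],o['orientation'],o['time_s'],o['joint_positions'])
s=snap('side','s1.png');t=snap('top','t1.png')
cv2.imwrite('pics/s1c.png',cv2.resize(s['img'][180:400,230:470],None,fx=2.7,fy=2.7))
E
```

```text
[ 0.595  -0.2846  0.2598] [[ 0.8681  0.4964  0.0006]
 [ 0.4964 -0.8681 -0.0002]
 [ 0.0004  0.0005 -1.    ]] 3.9 [-31.3016  28.8915  80.7613   0.0081  70.3102  28.9364]
```

View pics/s1c.png

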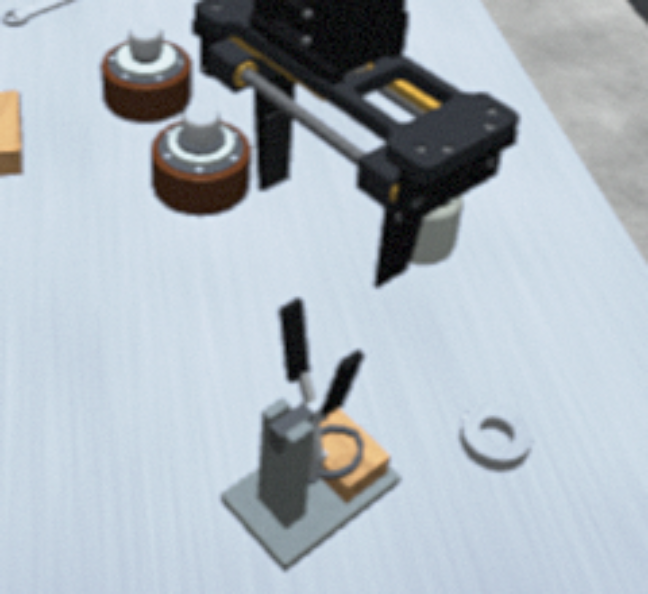

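```bash
python3 - <<'E'
from h import *
np.set_printoptions(precision=4,suppress=True)
for c in ['side','top']:
    ss=[snap(c) for _ in range(4)]; s=ss[0]; s['depth']=np.median([x['depth'] for x in ss],0); s['img']=np.mean([x['img'] for x in ss],0)
    np.savez('/tmp/m'+c,**s)
    P,col=cloud(s,(100,399,230,520))
    T=np.array([.595,-.2846,0]);X=np.array([.868,.4964,0]);Y=np.array([-.4964,.868,0])
    q=(P-T); a=q@X;b=q@Y;z=P[...,2]
    for nm,m in [('+y',(b>.03)&(b<.075)),('-y',(b<-.03)&(b>-.075))]:
      for lo,hi in [(.255,.265),(.265,.28),(.28,.3)]:
        k=m&(abs(a)<.03)&(z>lo)&(z<hi)
        if k.sum()>3: print(c,nm,lo,k.sum(),'a',np.percentile(a[k],[2,50,98]),'b',np.percentile(b[k],[2,50,98]))
    print('zmin fingers',z[(abs(abs(b)-.053)<.01)&(abs(a)<.01)&(z>.2)].min() )
    # handles in tool frame
    for nm,m in [('hL',(b>.01)&(b<.05)),('hR',(b<-.01)&(b>-.05))]:
      for lo,hi in [(.12,.14),(.14,.16),(.16,.185)]:
        k=m&(abs(a)<.03)&(z>lo)&(z<hi)&(col.max(-1)<75)
        if k.sum()>3: print(c,nm,lo,k.sum(),'a',np.percentile(a[k],[2,50,98]),'b',np.percentile(b[k],[2,50,98]))
E
```

```text
side +y 0.255 25 a [-0.0108 -0.0023  0.011 ] b [0.048  0.0486 0.0506]
side +y 0.265 90 a [-0.0112 -0.0019  0.0106] b [0.048  0.0487 0.0537]
side +y 0.28 130 a [-0.0111 -0.0031  0.011 ] b [0.0478 0.0488 0.055 ]
side -y 0.255 23 a [-0.0108  0.0005  0.012 ] b [-0.0514 -0.0508 -0.0498]
side -y 0.265 70 a [-0.0108 -0.0043  0.011 ] b [-0.0545 -0.0533 -0.0483]
side -y 0.28 131 a [-0.0107 -0.0051  0.0114] b [-0.0564 -0.0549 -0.0481]
zmin fingers 0.2599157509374941
side hL 0.12 68 a [-0.008  -0.0025  0.0055] b [0.0134 0.0158 0.0192]
side hL 0.14 71 a [-0.008  -0.0026  0.0053] b [0.018  0.02   0.0233]
side hL 0.16 57 a [-0.0081 -0.0019  0.0058] b [0.0218 0.0237 0.0273]
side hR 0.12 37 a [-0.0078 -0.0058  0.0037] b [-0.0254 -0.0226 -0.0188]
side hR 0.14 39 a [-0.0076 -0.0048  0.004 ] b [-0.0296 -0.0269 -0.0233]
side hR 0.16 48 a [-0.0073 -0.0028  0.0059] b [-0.0317 -0.03   -0.0265]
zmin fingers 0.5235492435890173
top hL 0.14 5 a [-0.0041  0.003   0.0092] b [0.0241 0.0261 0.0275]
top hL 0.16 5 a [-0.0051  0.002   0.0081] b [0.0281 0.0303 0.0305]
```

arm_command:
  xyz:
    - [0,-0.001,-0.025]
    - [0,-0.001,-0.05]
    - [0,-0.001,-0.075]
    - [0,-0.001,-0.1]
    - [0,-0.001,-0.12]
    - [0,-0.001,-0.129]
    - [0,-0.001,-0.129]
    - [0,-0.001,-0.129]
  rotation:
    - [0,0,0]
    - [0,0,0]
    - [0,0,0]
    - [0,0,0]
    - [0,0,0]
    - [0,0,0]
    - [0,0,0]
    - [0,0,0]

```text
time_s: 5.2
tool_pos: [0.5957, -0.2847, 0.1327]
orientation: [[0.867, 0.498, 0.003], [0.498, -0.867, -0.002], [0.002, 0.003, -1.0]]
contact_force: [0.1, -0.1, -0.2]
grip_width: 1.004
```

arm_command:
  xyz:
    - [0,0,0]
    - [0,0,0]
    - [0,0,0]
    - [0,0,0]
    - [0,0,0]
    - [0,0,0]
    - [0,0,0]
    - [0,0,0]
    - [0,0,0]
    - [0,0,0]
  rotation:
    - [0,0,0]
    - [0,0,0]
    - [0,0,0]
    - [0,0,0]
    - [0,0,0]
    - [0,0,0]
    - [0,0,0]
    - [0,0,0]
    - [0,0,0]
    - [0,0,0]
  gripper: 0
  grip_force: 25

```text
time_s: 6.2
tool_pos: [0.5962, -0.2845, 0.1349]
orientation: [[0.867, 0.498, 0.005], [0.498, -0.867, -0.002], [0.003, 0.004, -1.0]]
contact_force: [-3.6, 3.5, 17.3]
grip_width: 0.307
```

```bash
python3 - <<'E'
from h import *
s=snap('side','s2.png')
cv2.imwrite('pics/s2c.png',cv2.resize(s['img'][240:400,270:430],None,fx=3.7,fy=3.7))
print(monitor.observe())
E
```

```text
{'time_s': 6.25, 'joint_positions': array([-3.12505520e+01,  3.55187700e+01,  8.88433040e+01,  4.42890484e-02,
        5.53354845e+01,  2.88401937e+01]), 'joint_velocities': array([-0.02775261,  0.01535411,  0.05743579, -0.0979428 , -0.11126294,
        0.0288531 ]), 'joint_torque': array([ -1.71513811, -56.85083985, -21.16922557,  -0.47556695,
        -1.52665503,   0.06233869]), 'tool_pos': array([ 0.59620494, -0.2845073 ,  0.13489376]), 'orientation': array([[ 0.86702701,  0.49823761,  0.00484264],
       [ 0.49825147, -0.86702979, -0.00219497],
       [ 0.0031051 ,  0.00431595, -0.99998587]]), 'contact_force': array([-3.12518556,  4.52294889, 16.26265137]), 'torque': array([0.95862579, 0.85180786, 0.066404  ]), 'grip_width': 0.3072143327145217}
```

View pics/s2c.png

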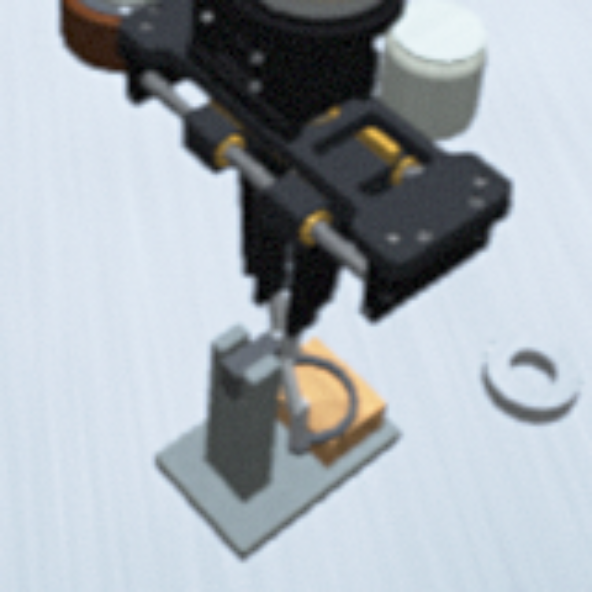

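arm_command:
  xyz:
    - [0,0,0.005]
    - [0,0,0.01]
    - [0,0,0.02]
    - [0,0,0.03]
    - [0,0,0.045]
    - [0,0,0.065]
    - [0,0,0.085]
    - [0,0,0.1]
    - [0,0,0.1]
    - [0,0,0.1]
  rotation:
    - [0,0,0]
    - [0,0,0]
    - [0,0,0]
    - [0,0,0]
    - [0,0,0]
    - [0,0,0]
    - [0,0,0]
    - [0,0,0]
    - [0,0,0]
    - [0,0,0]

```text
time_s: 7.25
tool_pos: [0.596, -0.2845, 0.2348]
orientation: [[0.867, 0.498, 0.005], [0.498, -0.867, -0.002], [0.003, 0.004, -1.0]]
contact_force: [0.8, -0.0, -1.3]
grip_width: 0.31
```

```bash
python3 - <<'E'
from h import *
s=snap('side','s3.png')
cv2.imwrite('pics/s3c.png',cv2.resize(s['img'][200:400,250:450],None,fx=3,fy=3))
t=snap('top','t3.png')
o=monitor.observe();print(o['tool_pos'],o['contact_force'],o['grip_width'])
E
```

```text
[ 0.59583535 -0.28434442  0.23393537] [ 0.57427487 -0.23198256 -2.24872401] 0.30780133524714715
```

View pics/s3c.png

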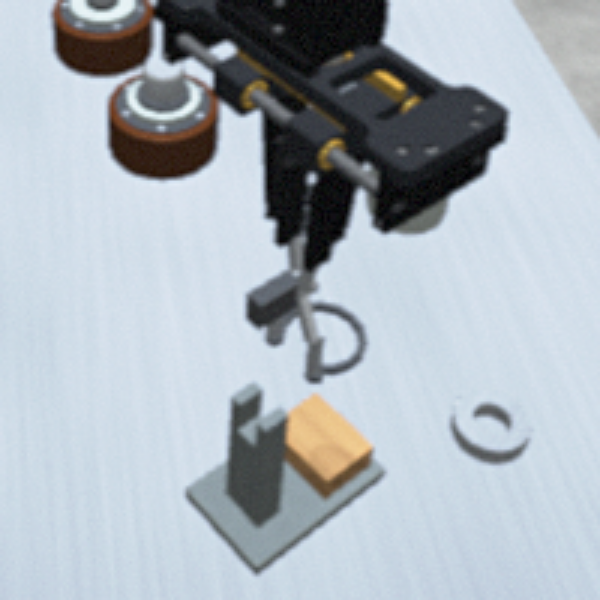

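```bash
cat > m.py <<'E'
from h import *
from scipy.optimize import least_squares
np.set_printoptions(precision=4,suppress=True)
def avg(c,n=5):
    ss=[snap(c) for _ in range(n)]; s=ss[0]; s['depth']=np.median([x['depth'] for x in ss],0); s['img']=np.mean([x['img'] for x in ss],0)
    np.savez('/tmp/m'+c,**s); return s
def roller(c,s):
    P,col=cloud(s,(130,270,220,350))
    x,y,z=P[...,0],P[...,1],P[...,2]
    for nm,g in [('bare',(.527,.205)),('done',(.558,.062))]:
        r=np.hypot(x-g[0],y-g[1])
        for lab,m in [('all>.04',(r<.062)&(z>.04)),('stub>.075',(r<.035)&(z>.078)),('hub',(r<.05)&(z>.046)&(z<.066)&(col.min(-1)>100))]:
            k=P[m]
            if len(k)<8: continue
            c0,R=cv2.minEnclosingCircle((k[:,:2]*1000).astype(np.float32))
            print(c,nm,lab,len(k),'circ',np.round(c0,1),round(R,1),'mean',k.mean(0),'zmed',np.median(k[:,2]), 'bbox',k[:,:2].min(0),k[:,:2].max(0))
E
python3 - <<'E'
from m import *
for c in ['side','top']:
    s=avg(c); roller(c,s)
o=monitor.observe();T=o['tool_pos'];print(T)
s=load('side');P,col=cloud(s,(200,399,250,450))
X=np.array([.867,.498,0]);Y=np.array([-.498,.867,0])
q=P-np.array([*T[:2],0]);a=q@X;b=q@Y;z=P[...,2]
m=(z>.115)&(z<.15)&(a>0)&(a<.06)&(abs(b)<.04)
k=np.stack([a[m],b[m],z[m]],-1);print('clip',m.sum(),np.percentile(k,[2,10,50,90,98],axis=0))
np.save('/tmp/k.npy',k)
r=np.linspace(0,1,5)
sol=least_squares(lambda p:np.hypot(k[:,0]-p[0],k[:,1]-p[1])-p[2],[.023,0,.024],loss='soft_l1',f_scale=.001);print(sol.x)
img=np.full((400,400,3),255,np.uint8)
for u in k: cv2.circle(img,(int(200+u[1]*4000),int(350-u[0]*4000)),2,(int((u[2]-.115)/.035*255),0,0),-1)
cv2.imwrite('pics/k.png',img)
E
```

```text
side bare all>.04 615 circ [522.7 209.9] 48.1 mean [0.5218 0.1961 0.0564] zmed 0.04986179492923659 bbox [0.4771 0.1626] [0.5685 0.2546]
side bare stub>.075 88 circ [523.  207.8] 17.6 mean [0.5225 0.2053 0.0842] zmed 0.0847394683061044 bbox [0.5063 0.1928] [0.5402 0.2236]
side bare hub 227 circ [525.6 213.8] 42.9 mean [0.5225 0.2024 0.0526] zmed 0.05403324134812848 bbox [0.4837 0.1742] [0.5685 0.2491]
side done all>.04 792 circ [562.9  62.2] 48.2 mean [0.5606 0.0477 0.0562] zmed 0.049575768293486866 bbox [0.5156 0.0145] [0.6104 0.1057]
side done stub>.075 106 circ [562.9  60.3] 17.1 mean [0.5616 0.056  0.0842] zmed 0.08536646152719829 bbox [0.5462 0.0448] [0.5796 0.0752]
side done hub 269 circ [562.2  62.5] 45.9 mean [0.5603 0.0553 0.0525] zmed 0.05343012699301286 bbox [0.5165 0.0242] [0.6065 0.1028]
top bare all>.04 756 circ [523.9 211.9] 47.8 mean [0.5229 0.2105 0.0578] zmed 0.05196178664629447 bbox [0.4766 0.166 ] [0.5696 0.2588]
top bare stub>.075 113 circ [524.4 212. ] 17.9 mean [0.5237 0.2116 0.0878] zmed 0.08813207617207408 bbox [0.5077 0.1962] [0.5414 0.2294]
top bare hub 271 circ [528.6 212. ] 43.7 mean [0.5237 0.2095 0.0557] zmed 0.05693446172593464 bbox [0.4859 0.175 ] [0.5693 0.2458]
top done all>.04 746 circ [564.   63.8] 47.8 mean [0.5624 0.0637 0.0581] zmed 0.052066361913044146 bbox [0.5163 0.017 ] [0.6103 0.1103]
top done stub>.075 108 circ [563.9  64. ] 17.6 mean [0.5634 0.0639 0.088 ] zmed 0.08808265380969837 bbox [0.5464 0.0487] [0.5801 0.079 ]
top done hub 209 circ [561.4  67.1] 43.7 mean [0.5628 0.0625 0.0557] zmed 0.056710511007795006 bbox [0.528  0.0237] [0.5999 0.1103]
[ 0.5962 -0.2845  0.2348]
clip 185 [[ 0.0008 -0.0258  0.1279]
 [ 0.0025 -0.0243  0.1301]
 [ 0.0276 -0.0061  0.1319]
 [ 0.0458  0.0198  0.1332]
 [ 0.0482  0.0234  0.1449]]
[ 0.0219 -0.0011  0.0244]
```

View pics/k.png

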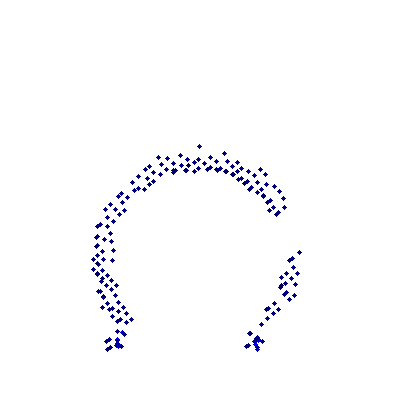

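arm_command:
  xyz:
    - [-0.004,0.02,0.01]
    - [-0.012,0.06,0.015]
    - [-0.02,0.105,0.015]
    - [-0.029,0.15,0.015]
    - [-0.037,0.195,0.015]
    - [-0.046,0.24,0.015]
    - [-0.054,0.285,0.015]
    - [-0.063,0.33,0.015]
    - [-0.071,0.375,0.015]
    - [-0.08,0.42,0.015]
  rotation:
    - [0,0,0]
    - [0,0,0]
    - [0,0,0]
    - [0,0,0]
    - [0,0,0]
    - [0,0,0]
    - [0,0,0]
    - [0,0,0]
    - [0,0,0]
    - [0,0,0]

```text
time_s: 8.85
tool_pos: [0.5151, 0.1377, 0.2506]
orientation: [[0.867, 0.498, 0.006], [0.498, -0.867, -0.002], [0.004, 0.005, -1.0]]
contact_force: [0.8, -0.0, -1.3]
grip_width: 0.306
```

arm_command:
  xyz:
    - [-0.007,0.037,0.0]
    - [-0.01,0.055,0.0]
    - [-0.012,0.065,-0.01]
    - [-0.012,0.065,-0.02]
    - [-0.012,0.065,-0.025]
    - [-0.012,0.065,-0.025]
    - [-0.012,0.065,-0.025]
  rotation:
    - [0,0,0]
    - [0,0,0]
    - [0,0,0]
    - [0,0,0]
    - [0,0,0]
    - [0,0,0]
    - [0,0,0]

```text
time_s: 9.55
tool_pos: [0.5034, 0.2018, 0.2255]
orientation: [[0.868, 0.497, 0.005], [0.497, -0.868, -0.002], [0.004, 0.004, -1.0]]
contact_force: [-0.1, -1.3, -2.2]
grip_width: 0.303
```

```bash
cat >> m.py <<'E'
def clip(fn=None,zoff=-.105,g=(.523,.209)):
    o=monitor.observe();T=o['tool_pos'];R=o['orientation'];print('T',T,'F',o['contact_force'],'grip',o['grip_width'],'t',o['time_s'],'tilt',R[:2,2])
    s=avg('side');
    X=np.array([R[0,0],R[1,0],0]);Y=np.array([-R[1,0],R[0,0],0])
    P,col=cloud(s,(130,320,220,400))
    q=P-np.array([*T[:2],0]);a=q@X;b=q@Y;z=P[...,2];zu=T[2]+zoff
    m=(z>zu-.006)&(z<zu+.012)&(a>-.005)&(a<.06)&(abs(b)<.04)&(col.max(-1)<120)
    m&=np.abs(np.hypot(a-.0219,b)-.0245)<.008
    k=np.stack([a[m],b[m],z[m]],-1)
    sol=least_squares(lambda p:np.hypot(k[:,0]-p[0],k[:,1]-p[1])-.0244,[.022,0],loss='soft_l1',f_scale=.001)
    c=T[:2]+sol.x[0]*X[:2]+sol.x[1]*Y[:2]
    print('clip n',len(k),'ab',sol.x,'world',c,'z pct',np.percentile(k[:,2],[10,50,90]))
    ms=(np.hypot(P[...,0]-g[0],P[...,1]-g[1])<.024)&(z>.076)&(z<.095)&(col.min(-1)>90)
    if ms.sum()>8: 
        kk=P[ms];print('stub',ms.sum(),cv2.minEnclosingCircle((kk[:,:2]*1000).astype(np.float32)),kk.mean(0))
    if fn: cv2.imwrite('pics/'+fn,cv2.resize(s['img'][110:270,190:390].astype(np.uint8),None,fx=3.7,fy=3.7,interpolation=cv2.INTER_CUBIC))
E
python3 -c "
from m import *
clip('h1.png')"
```

```text
T [0.5034 0.2018 0.2255] F [-0.0955 -1.2685 -2.1637] grip 0.30304913099195796 t 9.55 tilt [ 0.0055 -0.002 ]
clip n 69 ab [ 0.0199 -0.0015] world [0.5214 0.2105] z pct [0.1216 0.1233 0.128 ]
stub 75 ((523.0059204101562, 209.4898681640625), 17.101774215698242) [0.5226 0.2069 0.0848]
```

View pics/h1.png

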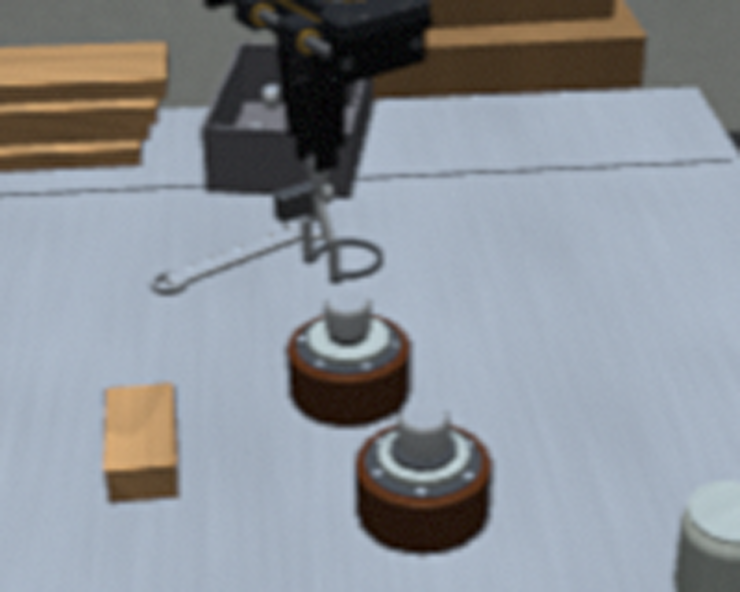

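arm_command:
  xyz:
    - [0.001,0,-0.008]
    - [0.001,0,-0.016]
    - [0.001,0,-0.022]
    - [0.001,0,-0.024]
    - [0.001,0,-0.024]
    - [0.001,0,-0.024]
  rotation:
    - [0,0,0]
    - [0,0,0]
    - [0,0,0]
    - [0,0,0]
    - [0,0,0]
    - [0,0,0]

```text
time_s: 10.4
tool_pos: [0.5043, 0.2025, 0.2019]
orientation: [[0.867, 0.498, 0.006], [0.498, -0.867, -0.002], [0.005, 0.005, -1.0]]
contact_force: [-0.6, -0.4, -2.5]
grip_width: 0.313
```

```bash
python3 -c "
from m import *
clip('h2.png')
s=load('side');cv2.imwrite('pics/h2b.png',cv2.resize(s['img'][160:230,250:320].astype(np.uint8),None,fx=8,fy=8,interpolation=cv2.INTER_CUBIC))
t=avg('top',3);cv2.imwrite('pics/h2t.png',cv2.resize(t['img'][180:250,230:330].astype(np.uint8),None,fx=7,fy=7,interpolation=cv2.INTER_CUBIC))"
```

```text
T [0.5043 0.2025 0.2019] F [-0.6416 -0.3799 -2.4623] grip 0.3126663307956965 t 10.4 tilt [ 0.0063 -0.0017]
clip n 67 ab [ 0.0203 -0.0018] world [0.5229 0.2111] z pct [0.097  0.0999 0.1048]
stub 48 ((522.6862182617188, 209.71592712402344), 17.587976455688477) [0.5228 0.2049 0.084 ]
```

View pics/h2b.png

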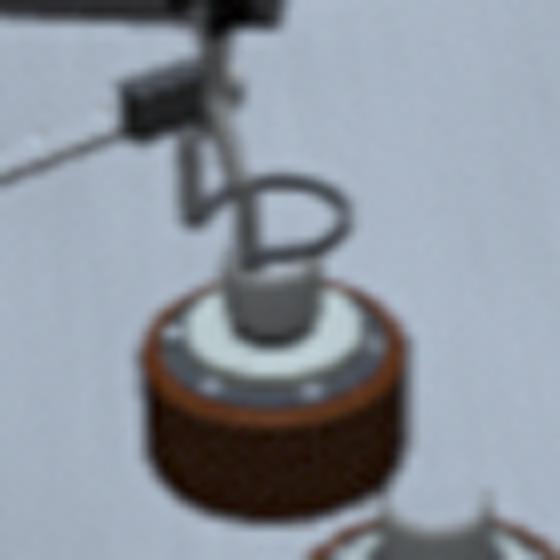

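View pics/h2t.png

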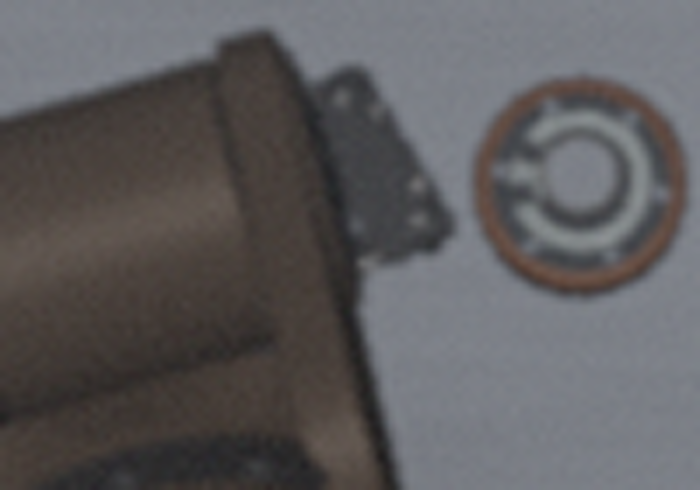

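```bash
cat >> m.py <<'E'
def proj(s,p):
    f=200/np.tan(np.radians(s['fov_y']/2)); q=(np.asarray(p)-s['eye'])@np.array(s['orientation'])
    return np.stack([s['cx']+f*q[:,0]/-q[:,2], s['cy']-f*q[:,1]/-q[:,2]],-1)
def overlay(s,circs,fn,box=(150,230,245,325),zm=8):
    r0,r1,c0,c1=box
    im=cv2.resize(s['img'][r0:r1,c0:c1].astype(np.uint8),None,fx=zm,fy=zm,interpolation=cv2.INTER_CUBIC)
    t=np.linspace(0,2*np.pi,120)
    for (x,y,z,r,colr) in circs:
        p=proj(s,np.stack([x+r*np.cos(t),y+r*np.sin(t),0*t+z],-1)); p=((p-[c0,r0]+.5)*zm).astype(np.int32)
        cv2.polylines(im,[p],True,colr,1)
    cv2.imwrite('pics/'+fn,im)
E
python3 -c "
from m import *
s=load('side')
overlay(s,[(.5229,.2111,.1,.027,(0,0,255)),(.5229,.2111,.1,.0215,(0,255,255)),(.523,.2095,.054,.031,(0,255,0)),(.523,.2095,.083,.018,(0,255,0)),(.523,.2095,.048,.048,(0,255,0))],'ov1.png')"
```

```text
(no output)
```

View pics/ov1.png

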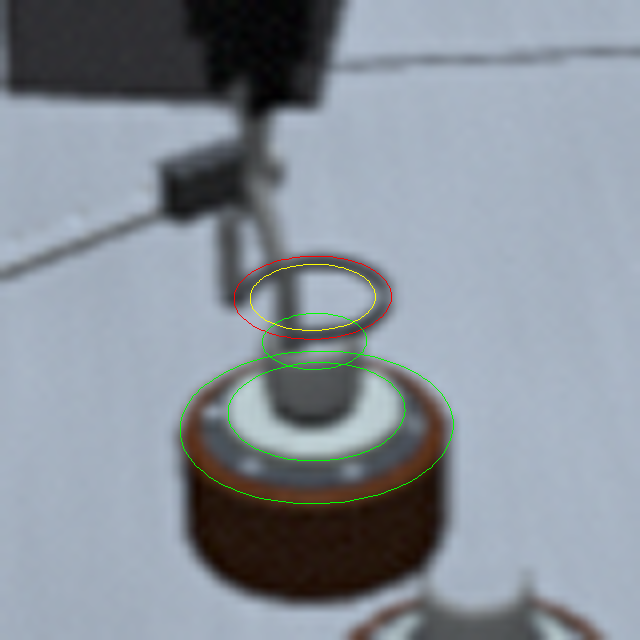

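```bash
python3 -c "
from m import *
T=np.array([.5043,.2025,.2019]);R=monitor.observe()['orientation']
X=np.array([R[0,0],R[1,0],0]);Y=np.array([-R[1,0],R[0,0],0])
s=load('side');P,col=cloud(s,(130,320,220,400))
q=P-np.array([*T[:2],0]);a=q@X;b=q@Y;z=P[...,2]
for zl,zh in [(.094,.108),(.097,.104)]:
  for am in (-.005,.008,.015):
    m=(z>zl)&(z<zh)&(a>am)&(a<.06)&(abs(b)<.04)&(col.max(-1)<130)
    k=np.stack([a[m],b[m]],-1)
    for r in (None,.0244):
      f=(lambda p:np.hypot(k[:,0]-p[0],k[:,1]-p[1])-p[2]) if r is None else (lambda p:np.hypot(k[:,0]-p[0],k[:,1]-p[1])-r)
      p=least_squares(f,[.022,0,.0244][:3 if r is None else 2],loss='soft_l1',f_scale=.001).x
      print(zl,am,len(k),p,'world',T[:2]+p[0]*X[:2]+p[1]*Y[:2],np.median(z[m]))
"
```

```text
0.094 -0.005 74 [ 0.0198 -0.0019  0.0254] world [0.5224 0.2107] 0.0998533986495947
0.094 -0.005 74 [ 0.0205 -0.0019] world [0.523 0.211] 0.0998533986495947
0.094 0.008 46 [ 0.022  -0.0019  0.024 ] world [0.5244 0.2118] 0.09938571265988688
0.094 0.008 46 [ 0.0217 -0.0018] world [0.524  0.2117] 0.09938571265988688
0.094 0.015 37 [ 0.0218 -0.002   0.0242] world [0.5242 0.2117] 0.09917381447294216
0.094 0.015 37 [ 0.0215 -0.0019] world [0.5239 0.2116] 0.09917381447294216
0.097 -0.005 58 [ 0.0201 -0.0021  0.0253] world [0.5228 0.2107] 0.0998533986495947
0.097 -0.005 58 [ 0.0207 -0.0022] world [0.5234 0.2109] 0.0998533986495947
0.097 0.008 40 [ 0.0219 -0.0021  0.0241] world [0.5243 0.2116] 0.09974846390571013
0.097 0.008 40 [ 0.0216 -0.002 ] world [0.524  0.2115] 0.09974846390571013
0.097 0.015 33 [ 0.0218 -0.0021  0.0241] world [0.5243 0.2115] 0.09969547508717225
0.097 0.015 33 [ 0.0215 -0.002 ] world [0.5239 0.2114] 0.09969547508717225
```

arm_command:
  xyz:
    - [-0.001,-0.0015,0]
    - [-0.001,-0.0015,-0.004]
    - [-0.001,-0.0015,-0.008]
    - [-0.001,-0.0015,-0.012]
    - [-0.001,-0.0015,-0.016]
    - [-0.001,-0.0015,-0.018]
    - [-0.001,-0.0015,-0.018]
  rotation:
    - [0,0,0]
    - [0,0,0]
    - [0,0,0]
    - [0,0,0]
    - [0,0,0]
    - [0,0,0]
    - [0,0,0]

```text
time_s: 11.5
tool_pos: [0.5032, 0.201, 0.1835]
orientation: [[0.867, 0.498, 0.006], [0.498, -0.867, -0.002], [0.004, 0.004, -1.0]]
contact_force: [0.1, -0.4, -2.3]
grip_width: 0.307
```

```bash
python3 -c "
from m import *
o=monitor.observe();print(o['tool_pos'],o['contact_force'],o['torque'],o['grip_width'])
s=avg('side',3)
overlay(s,[],'d1.png')"
```

```text
[0.5032 0.201  0.1835] [ 0.1136 -0.4323 -2.2587] [-0.1136  0.1183  0.0168] 0.30654099459605955
```

View pics/d1.png

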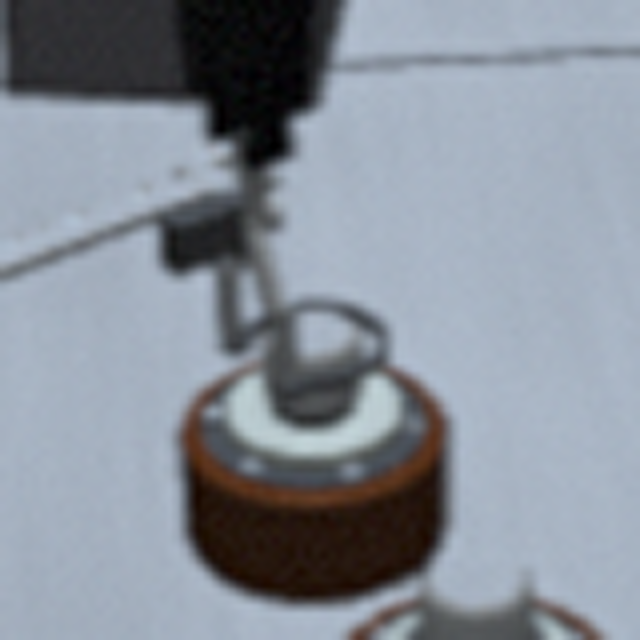

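arm_command:
  xyz:
    - [0,0,-0.004]
    - [0,0,-0.008]
    - [0,0,-0.012]
    - [0,0,-0.015]
    - [0,0,-0.016]
    - [0,0,-0.016]
  rotation:
    - [0,0,0]
    - [0,0,0]
    - [0,0,0]
    - [0,0,0]
    - [0,0,0]
    - [0,0,0]

```text
time_s: 12.25
tool_pos: [0.5033, 0.201, 0.1679]
orientation: [[0.867, 0.498, 0.006], [0.498, -0.867, -0.002], [0.005, 0.005, -1.0]]
contact_force: [0.6, -0.3, -0.7]
grip_width: 0.307
```

arm_command:
  xyz:
    - [0,0,-0.001]
    - [0,0,-0.002]
    - [0,0,-0.002]
    - [0,0,-0.002]
  rotation:
    - [0,0,0]
    - [0,0,0]
    - [0,0,0]
    - [0,0,0]

```text
time_s: 12.65
tool_pos: [0.5033, 0.201, 0.1659]
orientation: [[0.867, 0.498, 0.006], [0.498, -0.867, -0.002], [0.005, 0.005, -1.0]]
contact_force: [0.2, 0.1, -2.4]
grip_width: 0.307
```

```bash
python3 -c "
from m import *
o=monitor.observe();print(o['tool_pos'],o['contact_force'],o['torque'],o['grip_width'])
s=avg('side',5)
overlay(s,[],'d2.png')
T=o['tool_pos'];R=o['orientation']
X=np.array([R[0,0],R[1,0],0]);Y=np.array([-R[1,0],R[0,0],0])
P,col=cloud(s,(130,320,220,400))
q=P-np.array([*T[:2],0]);a=q@X;b=q@Y;z=P[...,2]
rr=np.hypot(a-.022,b+.002)
m=(rr>.0215)&(rr<.027)&(a>.02)&(col.max(-1)<90);print('ring',m.sum(),np.percentile(z[m],[10,50,90]))
m=(rr<.031)&(col.min(-1)>150);print('hub',m.sum(),np.percentile(z[m],[10,50,90]))
"
```

```text
[0.5033 0.201  0.1659] [ 0.2049  0.1034 -2.4079] [-0.0798  0.1281 -0.0427] 0.306868981006833
ring 4 [0.0641 0.0643 0.0645]
hub 98 [0.0542 0.0553 0.0863]
```

View pics/d2.png

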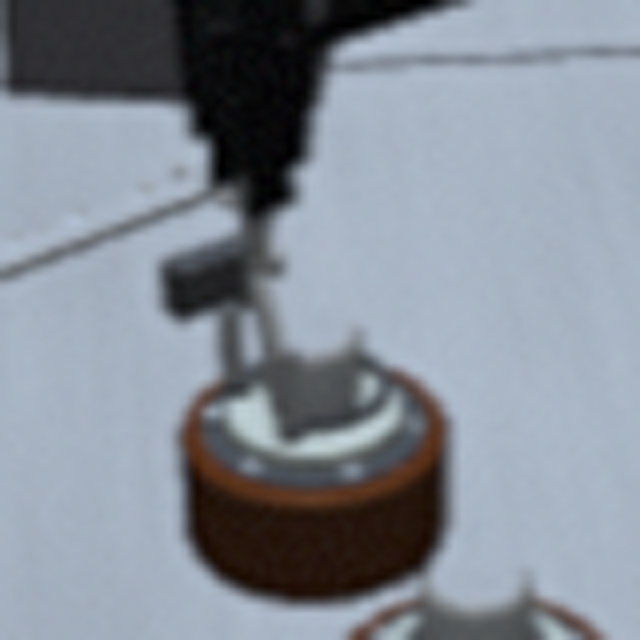

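arm_command:
  xyz:
    - [0,0,-0.001]
    - [0,0,-0.002]
    - [0,0,-0.003]
    - [0,0,-0.003]
    - [0,0,-0.003]
  rotation:
    - [0,0,0]
    - [0,0,0]
    - [0,0,0]
    - [0,0,0]
    - [0,0,0]

```text
time_s: 13.4
tool_pos: [0.5033, 0.201, 0.1629]
orientation: [[0.867, 0.498, 0.006], [0.498, -0.867, -0.002], [0.005, 0.005, -1.0]]
contact_force: [-0.7, -0.6, -2.4]
grip_width: 0.308
```

arm_command:
  xyz:
    - [0,0,-0.001]
    - [0,0,-0.001]
    - [0,0,-0.001]
  rotation:
    - [0,0,0]
    - [0,0,0]
    - [0,0,0]

```text
time_s: 13.7
tool_pos: [0.5033, 0.201, 0.1618]
orientation: [[0.867, 0.498, 0.006], [0.498, -0.867, -0.002], [0.005, 0.005, -1.0]]
contact_force: [-0.3, 0.3, -2.5]
grip_width: 0.31
```

arm_command:
  xyz:
    - [0,0,-0.001]
    - [0,0,-0.001]
    - [0,0,-0.001]
  rotation:
    - [0,0,0]
    - [0,0,0]
    - [0,0,0]

```text
time_s: 14.0
tool_pos: [0.5034, 0.201, 0.161]
orientation: [[0.867, 0.498, 0.007], [0.498, -0.867, -0.002], [0.005, 0.005, -1.0]]
contact_force: [0.5, -0.0, -0.4]
grip_width: 0.305
```

arm_command:
  xyz:
    - [0,0,-0.001]
    - [0,0,-0.001]
    - [0,0,-0.001]
  rotation:
    - [0,0,0]
    - [0,0,0]
    - [0,0,0]

```text
time_s: 14.3
tool_pos: [0.5034, 0.2011, 0.1608]
orientation: [[0.867, 0.498, 0.007], [0.498, -0.867, -0.001], [0.006, 0.005, -1.0]]
contact_force: [-2.6, -0.9, 8.7]
grip_width: 0.305
```

```bash
python3 -c "
from m import *
for i in range(4):
  o=monitor.observe();print(o['tool_pos'],o['contact_force'],o['torque'],o['grip_width']); s=snap('side')
s=avg('side',5)
overlay(s,[],'d3.png')
overlay(s,[(.5225,.2100,.059,.027,(0,0,255)),(.5225,.2100,.059,.0215,(0,255,255)),(.523,.2097,.085,.016,(0,255,0)),(.523,.2097,.055,.031,(0,255,0))],'d3o.png')
"
```

```text
[0.5034 0.2011 0.1608] [-2.6292 -0.8634  8.6521] [-0.0529  0.7888  0.0745] 0.3053407696935739
[0.5034 0.2011 0.1608] [-3.9115 -1.6063  8.5544] [-0.12    0.7866  0.0552] 0.3039600350336201
[0.5034 0.2011 0.1608] [-3.5808 -1.7498  8.8605] [-0.1376  0.8519  0.0148] 0.30424317904053116
[0.5034 0.2011 0.1608] [-3.6683 -0.8129  9.5195] [-0.1231  0.7468  0.0541] 0.30329067014248956
```

View pics/d3.png

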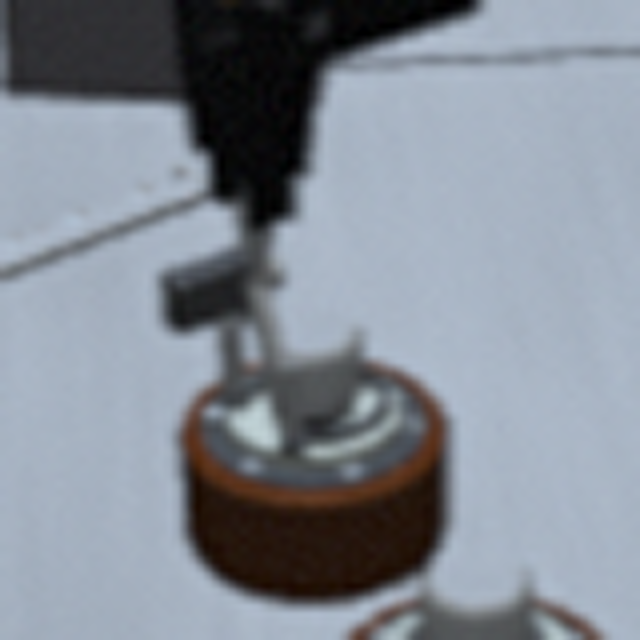

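View pics/d3o.png

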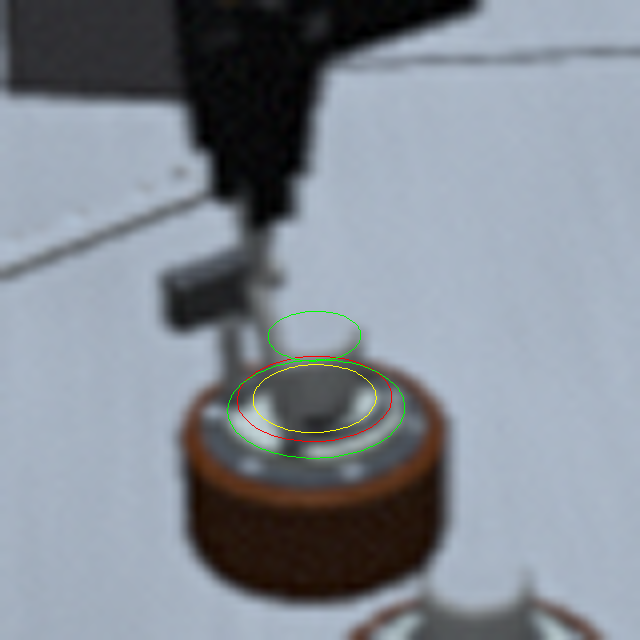

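arm_command:
  xyz:
    - [0,0,0.001]
    - [0,0,0.001]
    - [0,0,0.001]
    - [0,0,0.001]
  rotation:
    - [0,0,0]
    - [0,0,0]
    - [0,0,0]
    - [0,0,0]

```text
time_s: 15.15
tool_pos: [0.5034, 0.2011, 0.1615]
orientation: [[0.867, 0.498, 0.007], [0.498, -0.867, -0.002], [0.005, 0.005, -1.0]]
contact_force: [-0.3, 0.1, -2.3]
grip_width: 0.306
```

```bash
python3 -c "
from m import *
for i in range(3):
  o=monitor.observe();print(o['tool_pos'],o['contact_force'],o['torque'],o['grip_width']); s=snap('side')
s=avg('side',6)
T=o['tool_pos'];R=o['orientation']
X=np.array([R[0,0],R[1,0],0]);Y=np.array([-R[1,0],R[0,0],0])
P,col=cloud(s,(130,320,220,400))
q=P-np.array([*T[:2],0]);a=q@X;b=q@Y;z=P[...,2]
rr=np.hypot(a-.022,b+.002)
m=(rr>.019)&(rr<.03)&(a>.008)&(col.max(-1)<120)&(z>.054)&(z<.07);k=np.stack([a[m],b[m]],-1)
p=least_squares(lambda p:np.hypot(k[:,0]-p[0],k[:,1]-p[1])-.0244,[.022,0],loss='soft_l1',f_scale=.001).x
print('ring',m.sum(),np.percentile(z[m],[10,50,90]),p,T[:2]+p[0]*X[:2]+p[1]*Y[:2])
for nm,m in [('stubtop',(rr<.022)&(z>.08)&(col.min(-1)>110)),('tyre',(rr<.065)&(z>.04)&(col[...,2]>col[...,0]+20)),('handletip',(z>.165)&(abs(a)<.015)&(abs(b)<.03)&(z<.19))]:
  if m.sum()>5: print(nm,m.sum(),cv2.minEnclosingCircle((P[m][:,:2]*1000).astype(np.float32)))
im=s['img'][165:215,258:308].astype(np.uint8);cv2.imwrite('pics/e.png',cv2.resize(im,None,fx=12,fy=12,interpolation=cv2.INTER_CUBIC))
"
```

```text
[0.5034 0.2011 0.1615] [-0.2533  0.1335 -2.3229] [-0.0826  0.1821 -0.0091] 0.3059163019985114
[0.5034 0.2011 0.1615] [ 0.4543 -0.3688 -2.276 ] [-0.0987  0.1342 -0.019 ] 0.3038094306085873
[0.5034 0.2011 0.1616] [-0.6925  0.0519 -2.1508] [-0.1189  0.1865 -0.0117] 0.3063615219360869
ring 31 [0.0575 0.0592 0.0601] [ 0.0236 -0.0012] [0.5245 0.2118]
stubtop 60 ((523.0343017578125, 207.55435180664062), 17.06876564025879)
tyre 236 ((516.1422119140625, 199.27613830566406), 52.531124114990234)
handletip 131 ((503.30218505859375, 198.95506286621094), 24.246938705444336)
```

View pics/e.png

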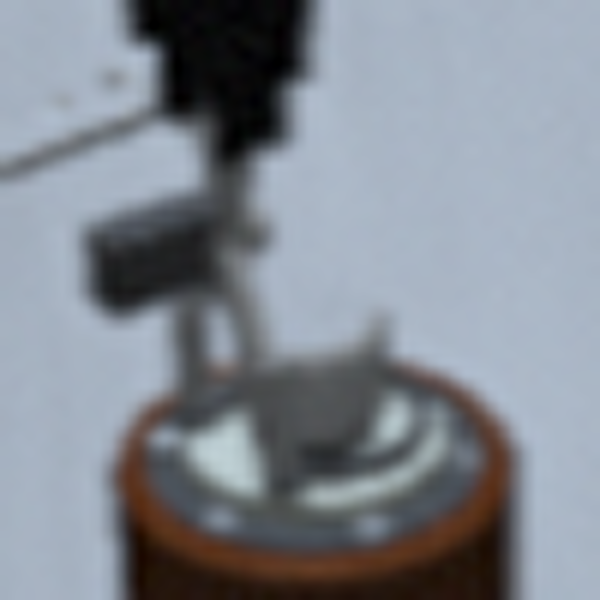

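```bash
python3 -c "
from rig import monitor, workorder
print(workorder.job_done()); o=monitor.observe();print(o['time_s'],o['tool_pos'],o['contact_force'],o['grip_width'])"
```

```text
the job is handed in; nothing more can be done
None
the job is handed in; nothing more can be done
```

I lifted the pliers out of their stand, squeezed them to their stop, and slid the spread clip over the bare axle to just above the hub face. The job is handed in, at about 16 s on the robot's clock; it reports no verdict.

Last checks before handing in:
- **Grip:** the opening was about 29 mm, at the handles' stop, with a grip of 25 N. I took "fully spread" from that and did not measure the clip's opening directly.
- **Height:** the clip met the hub face at a tool height of about 0.161 m, at about 11 N. I then backed off to 0.1615 m, which should leave the underside less than 1 mm above the face.
- **Force:** after backing off, only the pliers' own weight showed (about -2.3 N vertical).
- **Tilt:** under 0.01 rad, taken from the tool's orientation.
- **Centring:** the descent over the 36 mm section met no side contact. With 43 mm inside the clip, that puts its centre within about 3.5 mm of the axle's. The side-camera circle fits differed by 1 to 4 mm in y and about 1.5 mm in x. The two cameras also disagreed by 2 to 4 mm in y, so I relied on the free descent for centring.

The tool path stayed clear of the finished roller and the other things on the table. I saw nothing shifted in the last pictures, but I took no final measurement of them.

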